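# Turn the bead case's cover to the turquoise beads

### The job

Push the red tab on the round bead case's turning cover round with the fingertips until the cover's opening lies squarely over the turquoise beads, then leave the case alone. Only push the tab from the side, never pinch it, and leave the thread spool, the pliers and the bead dish where they are.

Things in the scene. Friction and masses are not known exactly. Their poses are not given: they have to be found in the camera images.
- bead_case: round white plastic bead case, 168 mm across and 24 mm high, fixed to the work surface; six equal wedge-shaped compartments of 60 degrees, each with beads of one colour, in varying order. Origin: centre of its underside, z up, on the axis about which the cover turns. The cover lies on top as a flat disc, 168 mm across, upper face 29 mm above the work surface; a small hub at its centre, 34 mm
- cover (a joint): turn of the cover about the vertical axis through the case's centre, in rad, growing counter-clockwise seen from above, no stops: it turns either way and any number of times. Rubbing friction of about 0.1 N m (about 1.3 N at the tab) holds it wherever it is left; it has no spring and no clicks. Its zero is tied to the case, whose yaw varies; use the points below to see where the opening is
- opening (a point): middle of the opening in the clear cover, 50 mm from the turning axis and 29 mm above the work surface. The opening is a wedge 40 degrees wide between two thin red bars, on the same radius as the red tab. The rest of the cover is clear sheet inside a grey rim
- tab_top (a point): middle of the top of the red upright tab on the cover's rim, 77 mm from the turning axis, 57 mm above the work surface. The tab is a block 14 mm wide along the rim, 14 mm along the radius and 28 mm tall, standing on the cover's upper face (29 mm above the work surface), in line with the opening
- tab_ccw: the counter-clockwise half (seen from above) of the red tab: 14 mm radial, 7 mm along the rim, 28 mm tall; origin at the centre of its underside, 29 mm above the work surface; its x axis points outward along the radius, its y axis counter-clockwise along the rim. Pushing on its free face turns the cover clockwise
- tab_cw: the clockwise half of the red tab, same size and axes; pushing on its free face turns the cover counter-clockwise
- beads_turquoise: heap of turquoise beads, about 45 mm across, in the middle of its compartment beneath the cover (cannot be touched); origin at the centre of its underside, 50 mm from the turning axis and 4 mm above the work surface. The opening is right over it when the two points have the same horizontal position
- spool: loose spool of orange thread with white flanges, standing, 44 mm across, 50 mm tall; origin at the centre of its underside; not to be disturbed
- pliers: loose pliers with red handles lying flat, about 135 mm long along their x axis, 54 mm wide, 12 mm high; origin at the pivot, on the surface; not to be disturbed
- dish: loose white porcelain dish with amber beads, 76 mm across, 28 mm high; origin at the centre of its underside; not to be disturbed
Things that resemble listed ones, but are neither listed nor needed, are in the scene too. Of the things like the bead_case, leave any that is brown or yellow; of the rest the larger one is meant.

How it is judged:
By the outcome, as a careful person would: the job done as asked, in the order asked, and still so for the second after the job is handed in, with the robot touching nothing.
It also fails if it takes over 48 s, if anything falls off the work surface, if the arm or the gripper's body presses on something with over 40 N, if the wrist force passes 120 N, or if a joint passes its speed limit or range.

### The arm

A 6-joint arm with a two-finger parallel gripper is mounted at the origin on the work surface. World frame = base frame: x ahead of the robot, y to its left, z up, the work surface at z = 0. Lengths are in mm, angles in rad, forces in N, time in s.
With the tool pointing down it reaches from about 300 to 775 mm from the base axis. Payload 14.6 kg.
Tool frame: the origin (TCP) lies on the front face of the gripper's body, between the roots of the fingers; the fingertips stand 97 mm ahead of it and the grasp point (between the pads) lies 78 mm ahead of it; z points along the fingers, y is the direction in which the jaws open and shut (so a half turn about z gives the same grasp; the last joint's range is limited). The gripper opens to 94 mm and grips with 3 to 60 N. Pads are 16 mm wide; open, the fingers measure 119 mm over their backs; the gripper's body (75 mm by 177 mm) begins 78 mm behind the grasp point.
Start: joints at [-1.332, 0.3, 1.521, -0, 1.321, -0.067], TCP at [165.574, -524.476, 302.646] pointing down, gripper open.
Joint ranges: [-3.03, 3.03], [-0.79, 2.21], [0.23, 2.52], [-1.04, 4.18], [0, 3.07], [-2.55, 2.55]. Speed limits (rad/s): [2.22, 2.22, 2.57, 3.14, 3.14, 3.14].

### API

Orientations are given as [roll, pitch, yaw] about the fixed x, y, z axes, in that order (R = Rz(yaw) Ry(pitch) Rx(roll)).
In Python, from cell import manip, eyes, finder gives the robot as it stands.
- The arm moves only by the tool drive_tool, never from a script. Its argument "rows" is a list of rows, each an object with "offset": the shift along the tool's x, y, z in mm, a list of three; "spin": the turn about the tool's z in degrees; "jaw": the finger opening in mm, from 0 to 94. In form: [{"offset": [dx, dy, dz], "spin": spin, "jaw": jaw}, ...]. A call has 1 to 20 rows; each row shifts and turns the commanded pose from where the row before left it, along the tool's axes as they then stand; what a row does not reach is not made up. A row lasts 1/10 s, in which the tool goes at most 50 mm and 8.59 degrees, less where a joint would pass 70% of its speed; a pose out of reach is approached as far as the arm can. A call is refused whole if a number of a shift passes 50 or a number of a turn 8.59, either way. A call with a gripper value outside its range is refused whole. The fingers move at their own pace and stop on an object; "force" is the grip in N (left out, the last holds). Time passes only in rows, so rows that do not move let the fingers close. It gives the time, the measured TCP pose, the force and the opening at its end, in the units of the state.
- manip.read_state(): the state, without advancing time (a new reading comes with each control period).
- eyes.camera(name): name is "side" or "top" or "wrist"; returns a dict with "color" (420x560x3 uint8, blue, green, red), "depth" (420x560 float32, mm along the optical axis (not along the pixel's ray), 0 where there is no reading), "vfov" (degrees; the focal length in pixels is half the picture's height over the tangent of half this angle, whatever the lens; pixels are square), "cx", "cy" (the principal point, pixels), "D" ([k1, k2, p1, p2, k3] as OpenCV has them; the pictures are not rectified), "rvec" (rotation vector, rad) and "tvec" (3), from world to camera coordinates, as OpenCV has them. Camera axes: x right, y down, z forward; pixel columns grow to the right and rows downward; lengths in mm; the calibration is good to about 2 mm. A picture is of the moment at which its call begins.
- manip.sign_off(): hands the job in, once; it reports no verdict.
Trained networks look in the newest picture that a camera, given by its name, has taken for a name from the list of things; names that differ only in an ending like _2 or _b are one class to them, and where a whole thing is asked for, a point or a joint stands for the part that bears it (a point fixed in the world has none). Each returns a list of dicts, best first, with "p" (0 to 1); they miss things now and then, are a little off and sometimes report something else, mostly with a low value. They report only what shows in the picture. A call takes as long as a camera call. They do not tell look-alikes from the thing itself.
- finder.find_in(camera, target): "uv" ([column, row] in pixels, amid what is visible of it).
The state is a dict: "clock": time; "joints": joint angles; "qd": joint speeds; "effort": joint torques, N m; "eef_pos": TCP position; "eef_rot": TCP orientation; "wrist_force": force on the tool from outside, world axes, zero at the start; "moment": the same for the moment, N m; "finger_gap": finger opening in mm.
Only numpy, scipy, OpenCV 4.12 (cv2) and the standard library are available. Lean on these libraries where they do the work, as an engineer would, in place of code of your own. Each camera call takes 0.05 s, during which the arm holds its last target. There are 200 camera calls.

## Working session

There is one attempt and no reset: what is moved stays moved. The work goes in short steps, Python scripts to look and compute and a tool call to move; the robot and the scene stay as the last step left them, time stands still between calls to the robot, and variables do not carry over. Pictures are saved under pics/ and viewed, about 8 in all and at most 12, crops included, and the job is handed in when it is done.

Besides the shell and the picture viewer there is one more tool, called as a command line: name --argument value ..., lists and objects as JSON in quotes. drive_tool: Moves the arm, as the interface text tells. Its arguments: {"type":"object","properties":{"rows":{"type":"array","items":{"type":"object","properties":{"offset":{"type":"array","items":{"type":"number"}},"spin":{"type":"number"},"jaw":{"type":"number"}}}},"force":{"type":"number"}},"required":["rows"]}

```bash
mkdir -p pics
cat > h.py <<'E'
import numpy as np, cv2
from cell import manip, eyes, finder
def K(c):
    f=c["color"].shape[0]/2/np.tan(np.radians(c["vfov"])/2)
    return np.array([[f,0,c["cx"]],[0,f,c["cy"]],[0,0,1]])
def onplane(c,uv,z):
    """pixels -> world points on height z"""
    p=cv2.undistortPoints(np.float64(uv).reshape(-1,1,2),K(c),np.float64(c["D"])).reshape(-1,2)
    R=cv2.Rodrigues(np.float64(c["rvec"]))[0]; t=np.float64(c["tvec"]).ravel()
    o=-R.T@t; d=np.c_[p,np.ones(len(p))]@R
    return o+d*((z-o[2])/d[:,2])[:,None]
def proj(c,P):
    return cv2.projectPoints(np.float64(P).reshape(-1,1,3),np.float64(c["rvec"]),np.float64(c["tvec"]),K(c),np.float64(c["D"]))[0].reshape(-1,2)
E
python3 - <<'E'
from h import *
s=manip.read_state(); print(s["clock"],s["eef_pos"],s["eef_rot"],s["finger_gap"])
ims=[]
for n in ["top","side"]:
    c=eyes.camera(n); cv2.imwrite(f"pics/{n}0.png",c["color"])
    for t,z in [("bead_case",29),("tab_top",57),("tab_ccw",40),("opening",29),("beads_turquoise",10),("spool",25),("pliers",6),("dish",14)]:
        for r in finder.find_in(n,t)[:3]: print(n,t,np.round(r["p"],2),np.round(r["uv"]),np.round(onplane(c,[r["uv"]],z)[0]))
E
```

```text
0.0 [ 165.53859912 -524.34165547  302.11336325] [-3.14050436e+00 -6.94921769e-05  3.05793877e-01] 93.98611415576349
top bead_case 0.82 [147. 347.] [253. 248.  29.]
top bead_case 0.79 [305. 201.] [ 582. -108.   29.]
top bead_case 0.68 [218. 198.] [589.  92.  29.]
top tab_top 0.87 [308. 202.] [ 572. -111.   57.]
top tab_top 0.84 [148. 350.] [249. 240.  57.]
top tab_top 0.64 [357. 135.] [ 734. -233.   57.]
top opening 0.83 [308. 199.] [ 587. -117.   29.]
top opening 0.76 [360. 134.] [ 748. -247.   29.]
top opening 0.72 [146. 351.] [244. 249.  29.]
top spool 0.55 [130. 202.] [582. 299.  25.]
top pliers 0.62 [391. 248.] [ 472. -312.    6.]
top dish 0.81 [297. 118.] [794. -95.  14.]
top dish 0.39 [129. 202.] [586. 303.  14.]
side bead_case 0.86 [258. 195.] [586. -89.  29.]
side bead_case 0.68 [373. 309.] [251. 261.  29.]
side bead_case 0.66 [246. 247.] [586. 109.  29.]
side tab_top 0.61 [215. 157.] [ 737. -211.   57.]
side tab_top 0.59 [262. 194.] [568. -66.  57.]
side tab_top 0.56 [373. 303.] [256. 265.  57.]
side opening 0.91 [241. 243.] [599.  99.  29.]
side opening 0.88 [373. 309.] [251. 263.  29.]
side opening 0.79 [259. 193.] [583. -99.  29.]
side beads_turquoise 0.33 [292. 155.] [ 508. -310.   10.]
side spool 0.81 [232. 308.] [584. 302.  25.]
side pliers 0.68 [303. 156.] [ 474. -316.    6.]
side dish 0.97 [194. 192.] [778. -96.  14.]
side dish 0.71 [232. 310.] [587. 298.  14.]
```

View pics/top0.png

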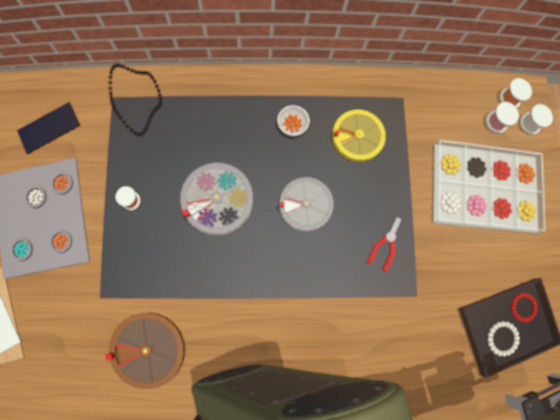

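View pics/side0.png

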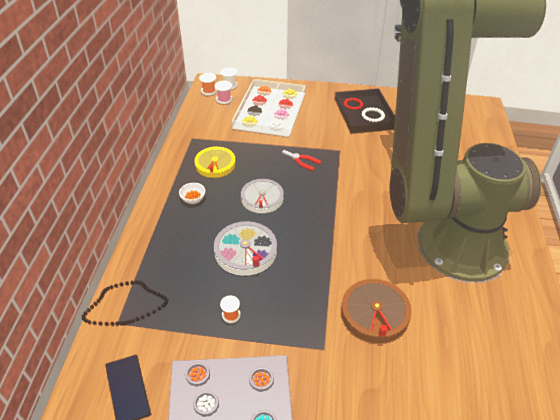

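Run:
```python
from h import *
c=eyes.camera("top"); im=c["color"]; s=eyes.camera("side")["color"]
a=cv2.resize(im[150:250,160:360],None,fx=4,fy=4,interpolation=cv2.INTER_CUBIC)
cv2.imwrite("pics/crop1.png",a)
# metric rectification of the cover plane, 2 px/mm, centred at (589,92), image up=+x, left=+y
g=np.mgrid[0:400,0:400]; X=589+(200-g[0])/2; Y=92+(200-g[1])/2
P=np.stack([X,Y,np.full(X.shape,29.)],-1)
m=proj(c,P).reshape(400,400,2).astype(np.float32)
r=cv2.remap(im,m,None,cv2.INTER_CUBIC)
for k in range(0,400,100): cv2.line(r,(k,0),(k,399),(0,255,255),1); cv2.line(r,(0,k),(399,k),(0,255,255),1)
cv2.imwrite("pics/rect1.png",np.vstack([np.pad(r,((0,0),(0,400),(0,0))),])[:, :400])
cv2.imwrite("pics/both.png",np.hstack([cv2.resize(a[:, :400],(400,400)),r]))
```

```text
(no output)
```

View pics/both.png

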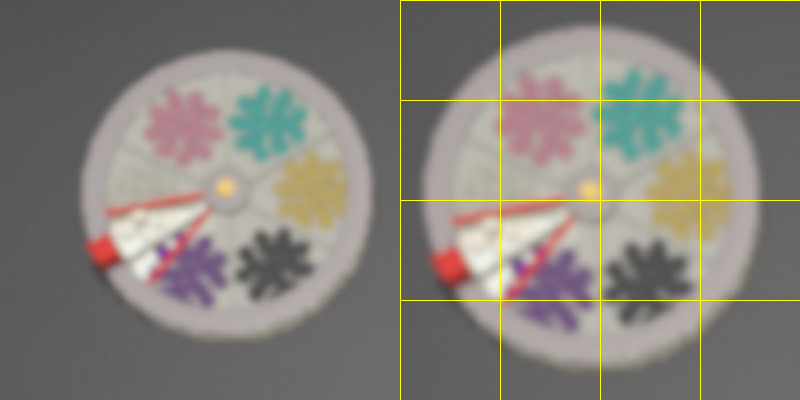

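The crop shows the four candidates resolved: brown (147,347) and yellow (360,134) are to be left alone. Of the two others, small grey (306,203) and large white (217,198), the large one is meant: it is 336 px = 168 mm wide in the rectified view. Its tab is at lower left and its turquoise beads are at upper right.

```bash
cat >> h.py <<'E'
def blob(c,lo,hi,near,rad,z):
    """world centroid (on height z) of colour blob in HSV range around world point near"""
    hsv=cv2.cvtColor(c["color"],cv2.COLOR_BGR2HSV); lo,hi=np.array(lo),np.array(hi)
    if lo[0]<0: m=cv2.inRange(hsv,np.array([0,*lo[1:]]),hi)|cv2.inRange(hsv,np.array([180+lo[0],*lo[1:]]),np.array([180,*hi[1:]]))
    else: m=cv2.inRange(hsv,lo,hi)
    v,u=np.nonzero(m); P=onplane(c,np.c_[u,v],z)[:,:2]
    return P[np.hypot(*(P-near).T)<rad]
def ang(p,q): return np.degrees(np.arctan2(p[1]-q[1],p[0]-q[0]))
E
python3 - <<'E'
from h import *
from scipy.optimize import least_squares
c=eyes.camera("top"); im=c["color"]
# rim: radial edge search on the rectified plane
gray=im.astype(float).mean(2); c0=np.array([592,96.])
th=np.radians(np.arange(0,360,3)); rs=np.arange(74,96,.25); E=[]
for t in th:
    if abs((np.degrees(t)-120+180)%360-180)<14: continue
    P=np.c_[c0[0]+rs*np.cos(t),c0[1]+rs*np.sin(t),np.full(len(rs),29)]
    uv=proj(c,P).astype(np.float32)
    g=cv2.remap(gray.astype(np.float32),uv[None],None,cv2.INTER_LINEAR)[0]
    i=np.argmin(np.convolve(g,np.r_[np.ones(6),-np.ones(6)],'valid')*-1)+6
    E.append(P[i,:2])
E=np.array(E)
f=least_squares(lambda q:np.hypot(*(E-q[:2]).T)-q[2],[*c0,84],loss='soft_l1'); q=f.x[:2]; print("centre",f.x)
tq=blob(c,[80,70,80],[98,255,255],q,80,10); print("turq",len(tq),tq.mean(0),np.hypot(*(tq.mean(0)-q)),ang(tq.mean(0),q))
rd=blob(c,[-8,160,120],[8,255,255],q,100,57); 
far=rd[np.hypot(*(rd-q).T)>64]; print("tab",len(far),far.mean(0),np.hypot(*(far.mean(0)-q)),ang(far.mean(0),q))
for nm,lo,hi in [("pink",[165,40,120],[178,130,255]),("yel",[20,70,120],[30,255,255]),("purp",[125,60,40],[145,255,255])]:
    b=blob(c,lo,hi,q,75,10); b=b[np.hypot(*(b-q).T)>20]; print(nm,len(b),b.mean(0),ang(b.mean(0),q))
print(manip.read_state()["clock"])
E
```

```text
centre [600.18149459  98.98797254  82.8323971 ]
turq 188 [637.23550711  74.02285864] 44.67948920459675 -33.97009067512039
tab 25 [549.89317364 162.17456376] 80.75556038896538 128.51523452426053
pink 253 [623.6725411  124.87964135] 47.78310598857136
yel 222 [595.29499815  47.7073731 ] -95.44324390927807
purp 98 [547.2968414  116.48660001] 161.69150342407264
1.05
```

drive_tool --rows '[{"offset": [34,-30,0],"spin": 0,"jaw": 0},{"offset": [34,-30,0],"spin": 0,"jaw": 0},{"offset": [34,-30,0],"spin": 0,"jaw": 0},{"offset": [34,-30,0],"spin": 0,"jaw": 0},{"offset": [34,-30,0],"spin": 0,"jaw": 0},{"offset": [34,-30,0],"spin": 0,"jaw": 0},{"offset": [34,-30,0],"spin": 0,"jaw": 0},{"offset": [34,-30,0],"spin": 0,"jaw": 0},{"offset": [34,-30,0],"spin": 0,"jaw": 0},{"offset": [34,-30,0],"spin": 0,"jaw": 0},{"offset": [34,-30,0],"spin": 0,"jaw": 0},{"offset": [34,-30,0],"spin": 0,"jaw": 0},{"offset": [34,-30,0],"spin": 0,"jaw": 0},{"offset": [34,-30,0],"spin": 0,"jaw": 0},{"offset": [34,-30,0],"spin": 0,"jaw": 0},{"offset": [34,-30,0],"spin": 0,"jaw": 0}]'

```text
clock: 2.65
eef_pos: [540.5, 98.9, 302.7]
eef_rot: [3.141, -0.0, 0.306]
wrist_force: [0.1, -0.8, 0.9]
finger_gap: 0.7
```

drive_tool --rows '[{"offset": [0,0,0],"spin": -8,"jaw": 0},{"offset": [0,0,0],"spin": -8,"jaw": 0},{"offset": [0,0,0],"spin": -8,"jaw": 0},{"offset": [0,0,0],"spin": -8,"jaw": 0},{"offset": [0,0,0],"spin": -8,"jaw": 0},{"offset": [0,0,0],"spin": -8,"jaw": 0},{"offset": [0,0,0],"spin": -8,"jaw": 0},{"offset": [0,0,0],"spin": -8,"jaw": 0},{"offset": [0,0,0],"spin": -8,"jaw": 0},{"offset": [0,0,0],"spin": -8,"jaw": 0},{"offset": [0,0,0],"spin": -8,"jaw": 0},{"offset": [0,0,0],"spin": -8,"jaw": 0},{"offset": [0,0,0],"spin": -8,"jaw": 0},{"offset": [0,0,0],"spin": 0,"jaw": 0},{"offset": [0,0,0],"spin": 0,"jaw": 0}]'

```text
clock: 4.15
eef_pos: [539.8, 97.0, 302.7]
eef_rot: [3.142, 0.0, 2.117]
wrist_force: [0.2, -0.1, 0.3]
finger_gap: 0.6
```

Run:
```python
from h import *
c=eyes.camera("wrist"); cv2.imwrite("pics/wrist1.png",c["color"])
R=cv2.Rodrigues(np.float64(c["rvec"]))[0]; print("cam at",-R.T@np.ravel(c["tvec"]),c["vfov"])
for P in [[592,95,29],[550,162,57],[637,74,10]]: print(P,proj(c,[P]))
s=manip.read_state(); print(s["clock"],s["eef_pos"],np.degrees(s["eef_rot"]),s["finger_gap"],s["joints"])
```

```text
cam at [498.43249696 165.01229286 385.55149442] 66.52452616206024
[592, 95, 29] [[313.63744707 222.03116303]]
[550, 162, 57] [[318.00814462 155.39311486]]
[637, 74, 10] [[332.85417536 249.06432699]]
4.2 [539.82770261  97.0184028  302.62541403] [-1.79997375e+02 -2.92091926e-03  1.21294312e+02] 0.5243781348111309 [ 1.11034286e-01  2.96562538e-01  1.52536765e+00  2.77864167e-05
  1.31972550e+00 -4.35161392e-01]
```

View pics/wrist1.png

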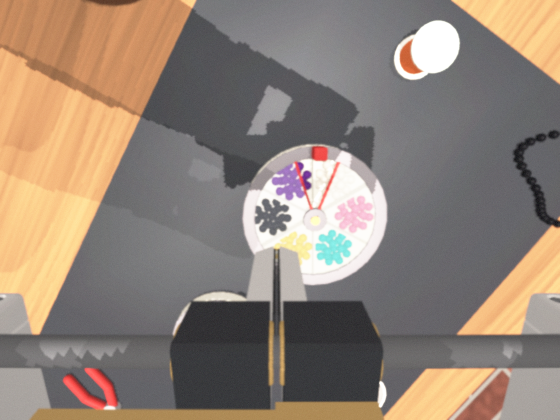

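The wrist view shows the hub at (315,218), the tab at (320,153) and the turquoise beads at (334,247). The fingers are clear of the cover, so I'll measure from this picture.

```bash
cat >> h.py <<'E'
def measure(c,q0):
    hub=blob(c,[18,60,180],[35,255,255],q0,11,34)
    q=hub.mean(0)
    tq=blob(c,[80,70,80],[98,255,255],q,80,9).mean(0)
    rd=blob(c,[-8,150,120],[8,255,255],q,100,57); far=rd[np.hypot(*(rd-q).T)>66].mean(0)
    br=blob(c,[-8,120,120],[8,255,255],q,62,30); br=br[np.hypot(*(br-q).T)>18]
    u=br-q; r=np.hypot(*u.T); a=np.degrees(np.arctan2(*u.T[::-1])); a0=ang(far,q); a=(a-a0+180)%360-180
    print("hub",q.round(1),len(hub),"turq",tq.round(1),"r",np.hypot(*(tq-q)).round(1),"ang",ang(tq,q).round(2))
    print("tab",far.round(1),"r",np.hypot(*(far-q)).round(1),"ang",a0.round(2),"bars rel",np.median(a[a>0]).round(1),np.median(a[a<0]).round(1),len(a))
E
python3 - <<'E'
from h import *
c=eyes.camera("wrist"); measure(c,np.array([592,95]))
print(onplane(c,[[315,219]],34),onplane(c,[[320,149]],57))
E
```

```text
hub [587.5 100.2] 10 turq [636.  75.] r 54.7 ang -27.49
tab [549.4 164.2] r 74.4 ang 120.74 bars rel 19.1 -23.1 138
[[590.04586832  99.84355341  34.        ]] [[548.21348456 168.37337298  57.        ]]
```

drive_tool --rows '[{"offset": [26,1.5,0],"spin": 0,"jaw": 0},{"offset": [26,1.5,0],"spin": 0,"jaw": 0},{"offset": [0,0,30],"spin": 0,"jaw": 0},{"offset": [0,0,30],"spin": 0,"jaw": 0},{"offset": [0,0,30],"spin": 0,"jaw": 0},{"offset": [0,0,30],"spin": 0,"jaw": 0},{"offset": [0,0,25],"spin": 0,"jaw": 0},{"offset": [0,0,20],"spin": 0,"jaw": 0},{"offset": [0,0,0],"spin": 0,"jaw": 0},{"offset": [0,0,0],"spin": 0,"jaw": 0}]'

```text
clock: 5.25
eef_pos: [515.4, 143.0, 138.2]
eef_rot: [3.142, 0.0, 2.12]
wrist_force: [-0.4, 0.6, 0.5]
finger_gap: 0.4
```

Run:
```python
from h import *
c=eyes.camera("wrist"); d=eyes.camera("side")
a=d["color"][190:330,150:340]; a=cv2.resize(a,None,fx=3,fy=3,interpolation=cv2.INTER_CUBIC)[:420]
cv2.imwrite("pics/w2.png",np.hstack([cv2.resize(c["color"][:,100:450],(350,420)),a[:, :450]]))
```

```text
(no output)
```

View pics/w2.png

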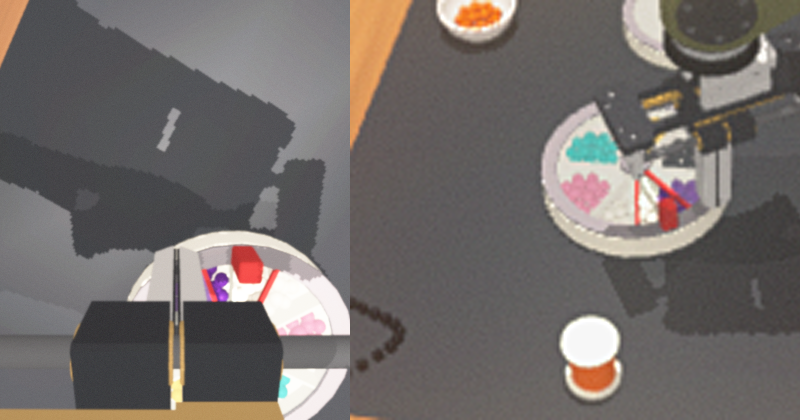

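The fingers stand just off the tab's counter-clockwise face and low enough, so I'll push clockwise along the arc.

drive_tool --rows '[{"offset": [0,9,0],"spin": 0,"jaw": 0},{"offset": [0,9,0],"spin": 0,"jaw": 0},{"offset": [1.4,6.8,0],"spin": 5,"jaw": 0},{"offset": [1.4,6.8,0],"spin": 5,"jaw": 0},{"offset": [1.4,6.8,0],"spin": 5,"jaw": 0},{"offset": [1.4,6.8,0],"spin": 5,"jaw": 0},{"offset": [1.4,6.8,0],"spin": 5,"jaw": 0},{"offset": [1.4,6.8,0],"spin": 5,"jaw": 0}]'

```text
clock: 6.15
eef_pos: [566.6, 174.1, 137.9]
eef_rot: [3.142, -0.0, 1.594]
wrist_force: [-2.3, 1.9, 0.3]
finger_gap: -0.2
```

Run:
```python
from h import *
c=eyes.camera("wrist"); cv2.imwrite("pics/w3.png",c["color"])
```

```text
(no output)
```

View pics/w3.png

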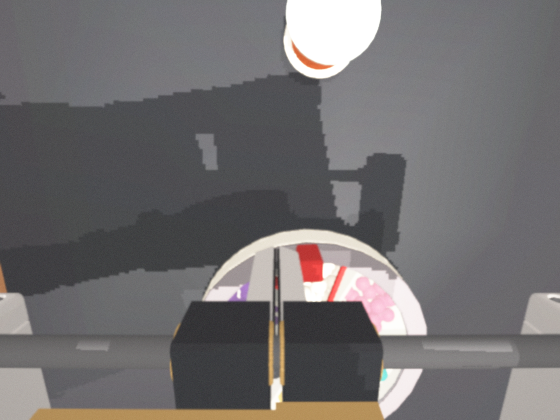

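Contact is flat at the tab (311,262) with a light force of about 3 N, so I'll continue.

drive_tool --rows '[{"offset": [1.4,6.8,0],"spin": 5,"jaw": 0},{"offset": [1.4,6.8,0],"spin": 5,"jaw": 0},{"offset": [1.4,6.8,0],"spin": 5,"jaw": 0},{"offset": [1.4,6.8,0],"spin": 5,"jaw": 0},{"offset": [1.4,6.8,0],"spin": 5,"jaw": 0},{"offset": [1.4,6.8,0],"spin": 5,"jaw": 0},{"offset": [1.4,6.8,0],"spin": 5,"jaw": 0},{"offset": [1.4,6.8,0],"spin": 5,"jaw": 0},{"offset": [1.4,6.8,0],"spin": 5,"jaw": 0},{"offset": [1.4,6.8,0],"spin": 5,"jaw": 0}]'

```text
clock: 7.2
eef_pos: [632.9, 162.9, 137.9]
eef_rot: [-3.142, -0.001, 0.723]
wrist_force: [0.3, 2.0, 0.3]
finger_gap: 0.6
```

drive_tool --rows '[{"offset": [1.4,6.8,0],"spin": 5,"jaw": 0},{"offset": [1.4,6.8,0],"spin": 5,"jaw": 0},{"offset": [1.4,6.8,0],"spin": 5,"jaw": 0},{"offset": [1.4,6.8,0],"spin": 5,"jaw": 0},{"offset": [1.4,6.8,0],"spin": 5,"jaw": 0},{"offset": [1.4,6.8,0],"spin": 5,"jaw": 0},{"offset": [1.4,6.8,0],"spin": 5,"jaw": 0},{"offset": [1.4,6.8,0],"spin": 5,"jaw": 0},{"offset": [1.4,6.8,0],"spin": 5,"jaw": 0},{"offset": [0,0,0],"spin": 0,"jaw": 0},{"offset": [0,0,0],"spin": 0,"jaw": 0}]'

```text
clock: 8.3
eef_pos: [665.8, 111.6, 137.7]
eef_rot: [3.142, -0.0, -0.057]
wrist_force: [-0.4, -0.1, 0.3]
finger_gap: 0.6
```

Run:
```python
from h import *
c=eyes.camera("wrist"); t=eyes.camera("top"); d=eyes.camera("side")
a=[cv2.resize(x,(400,400),interpolation=cv2.INTER_CUBIC) for x in (t["color"][150:250,167:267],d["color"][190:310,185:305])]
cv2.imwrite("pics/w4.png",np.hstack(a)); cv2.imwrite("pics/w4w.png",c["color"])
print(manip.read_state()["joints"])
```

```text
[ 1.12141849e-01  7.35850402e-01  1.26705117e+00 -4.68849982e-05
  1.13869416e+00  1.74140859e+00]
```

View pics/w4.png

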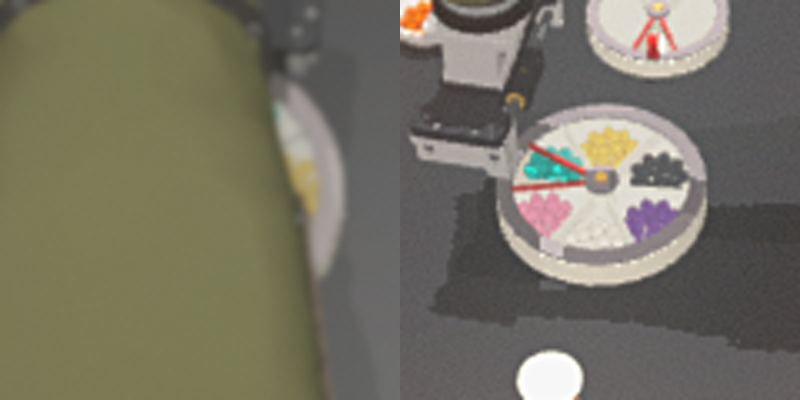

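The side view shows the bars just short of straddling the turquoise beads: bars at (560,155) and (550,187), beads at (552,163), with some clockwise turn left. I'll measure it from all the heaps.

```bash
cat >> h.py <<'E'
from scipy.optimize import least_squares
def heaps(c,q0=(590,98),zh=9):
    """heap centroids; fit centre and phase of turquoise (order ccw: purple? given by offset)"""
    q0=np.array(q0,float)
    D={"turq":([80,70,80],[98,255,255],0),"pink":([160,30,120],[178,140,255],60),"purp":([122,60,40],[150,255,255],180),"yel":([20,70,120],[32,255,255],-60)}
    H=[]
    for n,(lo,hi,o) in D.items():
        P=blob(c,lo,hi,q0,78,zh); r=np.hypot(*(P-q0).T); P=P[(r>24)]
        g=q0+50*np.array([np.cos(np.radians(-26+o)),np.sin(np.radians(-26+o))])
        P=P[np.hypot(*(P-g).T)<28]
        if len(P)>20: m=(P.max(0)+P.min(0))/2*0+P.mean(0); H.append((n,o,m,len(P)))
    f=lambda v:np.concatenate([(m-v[:2]-50*np.array([np.cos(v[2]+np.radians(o)),np.sin(v[2]+np.radians(o))])) for n,o,m,k in H])
    s=least_squares(f,[*q0,np.radians(-26)])
    print("heap fit centre",s.x[:2].round(1),"turq ang",np.degrees(s.x[2]).round(2),"res",f(s.x).round(1),[(h[0],h[3]) for h in H])
    return s.x[:2],np.degrees(s.x[2])
def bars(c,q,a0):
    """bisector of the two red bars (z 30), about centre q, near angle a0"""
    P=blob(c,[-8,110,110],[8,255,255],q,66,30); u=P-q; r=np.hypot(*u.T)
    a=(np.degrees(np.arctan2(u[:,1],u[:,0]))-a0+180)%360-180
    k=(r>28)&(abs(a)<45); a=a[k]; r=r[k]; m=(a.min()+a.max())/2
    hi,lo=a[a>m],a[a<m]; print("bars",np.mean(hi).round(1)+a0,np.mean(lo).round(1)+a0,"mid",((np.mean(hi)+np.mean(lo))/2+a0).round(2),len(hi),len(lo))
E
python3 - <<'E'
from h import *
for n in ["side","wrist"]:
    c=eyes.camera(n); print(n); 
    try:
        q,a=heaps(c); hub=blob(c,[14,80,150],[35,255,255],q,10,34).mean(0); print("hub",hub)
        for qq in (q,hub,np.array([590,98.])): bars(c,qq,-10)
    except Exception as e: print(e)
E
```

```text
side
heap fit centre [591.8  94.6] turq ang -26.19 res [ 0.5  0.8 -1.2 -0.5  1.8 -0.9 -1.2  0.7] [('turq', 102), ('pink', 141), ('purp', 102), ('yel', 140)]
hub [590.11380556  96.09069081]
bars 22.700000000000003 -19.9 mid 1.41 19 20
bars 20.2 -20.7 mid -0.25 18 20
bars 17.8 -23.0 mid -2.64 19 20
wrist
heap fit centre [587.1  96.6] turq ang -22.39 res [ -3.9  -3.7   3.7   9.5  -3.8   4.7   4.  -10.5] [('turq', 1183), ('pink', 440), ('purp', 262), ('yel', 547)]
hub [nan nan]
bars 6.399999999999999 -15.2 mid -4.39 51 273
zero-size array to reduction operation minimum which has no identity<stdin>:5: RuntimeWarning: Mean of empty slice.
  ret = um.true_divide(
```

drive_tool --rows '[{"offset": [1.2,5.4,0],"spin": 4,"jaw": 0},{"offset": [1.2,5.4,0],"spin": 4,"jaw": 0},{"offset": [1.2,5.4,0],"spin": 4,"jaw": 0},{"offset": [1.2,5.4,0],"spin": 4,"jaw": 0},{"offset": [1.2,5.4,0],"spin": 4,"jaw": 0},{"offset": [0,0,0],"spin": 0,"jaw": 0},{"offset": [0,0,0],"spin": 0,"jaw": 0}]'

```text
clock: 9.25
eef_pos: [666.2, 84.0, 137.7]
eef_rot: [3.142, -0.0, -0.407]
wrist_force: [-0.7, 0.1, -0.3]
finger_gap: 0.1
```

Run:
```python
from h import *
c=eyes.camera("side"); q,a=heaps(c); hub=blob(c,[14,80,150],[35,255,255],q,10,34).mean(0); print("hub",hub)
for qq in (q,hub,np.array([591,95.5])): bars(c,qq,-22)
cv2.imwrite("pics/s5.png",np.hstack([cv2.resize(c["color"][190:310,185:305],(400,400),interpolation=cv2.INTER_CUBIC),eyes.camera("wrist")["color"][:400,160:560]]))
```

```text
heap fit centre [591.6  93.5] turq ang -27.21 res [ 0.  -2.4 -1.8  1.5  1.7 -0.7 -0.   1.6] [('turq', 91), ('pink', 141), ('purp', 103), ('yel', 140)]
hub [591.122985    93.71835259]
bars 2.3000000000000007 -40.6 mid -19.19 17 12
bars 2.3000000000000007 -40.5 mid -19.13 18 13
bars -0.10000000000000142 -42.3 mid -21.19 18 13
```

View pics/s5.png

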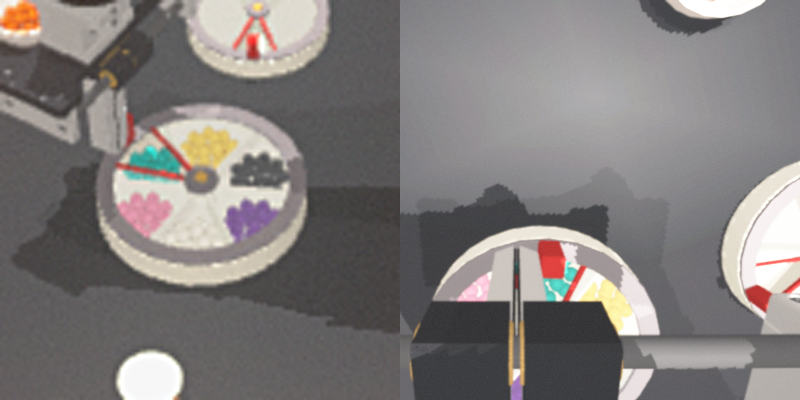

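drive_tool --rows '[{"offset": [0.8,3.4,0],"spin": 2.5,"jaw": 0},{"offset": [0.8,3.4,0],"spin": 2.5,"jaw": 0},{"offset": [0,0,0],"spin": 0,"jaw": 0},{"offset": [0,0,0],"spin": 0,"jaw": 0},{"offset": [0,-10,0],"spin": 0,"jaw": 0},{"offset": [0,-15,0],"spin": 0,"jaw": 0},{"offset": [0,0,-30],"spin": 0,"jaw": 0},{"offset": [0,0,-40],"spin": 0,"jaw": 0},{"offset": [0,0,-40],"spin": 0,"jaw": 0},{"offset": [0,0,-30],"spin": 0,"jaw": 0},{"offset": [-45,0,0],"spin": 0,"jaw": 0},{"offset": [-45,0,0],"spin": 0,"jaw": 0},{"offset": [-45,0,0],"spin": 0,"jaw": 0},{"offset": [0,0,0],"spin": 0,"jaw": 0},{"offset": [0,0,0],"spin": 0,"jaw": 0}]'

```text
clock: 10.85
eef_pos: [558.0, 164.4, 278.4]
eef_rot: [-3.141, -0.001, -0.495]
wrist_force: [0.5, 0.2, -0.3]
finger_gap: 0.5
```

Run:
```python
from h import *
W=[]
for n in ["side","wrist"]:
    c=eyes.camera(n); print(n); q,a=heaps(c); hub=blob(c,[14,80,150],[35,255,255],q,10,34).mean(0); print("hub",hub)
    for qq in (q,hub): bars(c,qq,-26)
    uv=proj(c,[[*q,20]])[0].astype(int); W.append(c["color"])
    k=60 if n=="side" else 120
    x=c["color"][max(0,uv[1]-k):uv[1]+k,max(0,uv[0]-k):uv[0]+k]; W[-1]=cv2.resize(x,(400,400),interpolation=cv2.INTER_CUBIC)
cv2.imwrite("pics/s6.png",np.hstack(W))
```

```text
side
heap fit centre [591.4  93.8] turq ang -27.17 res [-0.1 -1.8 -1.7  1.   1.8 -0.8 -0.   1.6] [('turq', 102), ('pink', 139), ('purp', 103), ('yel', 139)]
hub [589.77124945  95.2587853 ]
bars -3.0 -46.4 mid -24.73 20 17
bars -4.699999999999999 -46.1 mid -25.41 19 18
wrist
heap fit centre [590.9  97.7] turq ang -27.21 res [ 0.7 -1.1 -0.2  0.7 -0.5  0.4  0.1  0. ] [('turq', 1110), ('pink', 1345), ('purp', 924), ('yel', 1262)]
hub [nan nan]
bars -9.3 -49.5 mid -29.41 98 114<stdin>:4: RuntimeWarning: Mean of empty slice.
  ret = um.true_divide(
Traceback (most recent call last):
  File "h.py", line 50, in bars
    k=(r>28)&(abs(a)<45); a=a[k]; r=r[k]; m=(a.min()+a.max())/2
                                             ~~~~~^^
ValueError: zero-size array to reduction operation minimum which has no identity
```

Run:
```python
from h import *
c=eyes.camera("wrist"); cv2.imwrite("pics/w6.png",c["color"])
print(proj(c,[[590.9,97.7,29],[635,73,29]]))
```

```text
[[318.51102612 144.59549834]
 [320.95720478  91.54658062]]
```

View pics/w6.png

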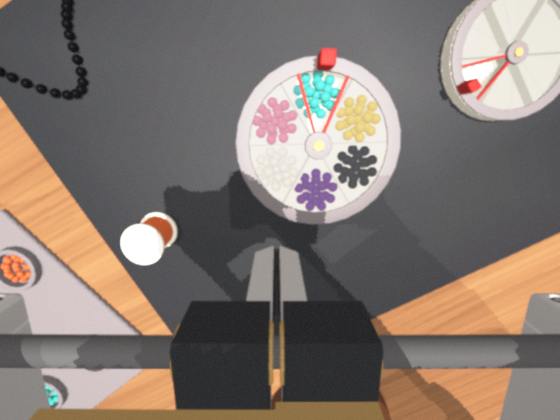

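The wrist view shows the hub at (318,145), turquoise at (318,93), the bar ends at (299,77) and (347,77), and the tab at (328,58). That looks like about 2° past, while the side view says about 2° short. I'll take one more view with the camera straight above.

drive_tool --rows '[{"offset": [30,20,0],"spin": 0,"jaw": 0},{"offset": [40,20,0],"spin": 0,"jaw": 0},{"offset": [0,0,0],"spin": 0,"jaw": 0},{"offset": [0,0,0],"spin": 0,"jaw": 0},{"offset": [0,0,0],"spin": 0,"jaw": 0}]'

```text
clock: 11.5
eef_pos: [600.5, 95.2, 277.3]
eef_rot: [3.141, 0.001, -0.497]
wrist_force: [0.0, 0.3, -0.2]
finger_gap: 0.4
```

```bash
cat >> h.py <<'E'
def check(c,q0):
    q,a=heaps(c,q0)
    rd=blob(c,[-8,150,100],[8,255,255],q,100,57); far=rd[np.hypot(*(rd-q).T)>69].mean(0)
    print("tab",far.round(1),np.hypot(*(far-q)).round(1),ang(far,q).round(2))
    hub=blob(c,[10,40,170],[40,255,255],q,12,34); print("hub",hub.mean(0).round(1) if len(hub) else None,len(hub))
    bars(c,q,-26)
    for z in (4,14): heaps(c,q0,z)
    if len(hub):bars(c,hub.mean(0),-26); print("tab from hub",ang(far,hub.mean(0)))
E
python3 - <<'E'
from h import *
c=eyes.camera("wrist"); check(c,(591,97)); cv2.imwrite("pics/w7.png",c["color"])
v=c["color"][int(proj(c,[[591,97,34]])[0][1]),int(proj(c,[[591,97,34]])[0][0])];print(proj(c,[[591,97,34]]),v,cv2.cvtColor(v[None,None],cv2.COLOR_BGR2HSV))
E
```

```text
heap fit centre [592.1  97.9] turq ang -27.37 res [-1.9  0.1 -1.3  1.5  4.6 -2.5 -1.3  0.9] [('turq', 884), ('pink', 1134), ('purp', 412), ('yel', 1075)]
tab [657.5  59.6] 75.8 -30.33
hub [590.8  98.1] 77
bars -10.2 -50.8 mid -30.5 83 93
heap fit centre [591.2  98.4] turq ang -27.37 res [-1.4 -0.1 -0.9  2.   3.8 -2.1 -1.5  0.2] [('turq', 884), ('pink', 1134), ('purp', 412), ('yel', 1075)]
heap fit centre [593.1  97.4] turq ang -27.37 res [-2.3  0.4 -1.8  1.   5.3 -2.8 -1.2  1.5] [('turq', 884), ('pink', 1134), ('purp', 412), ('yel', 1075)]
bars -10.2 -49.7 mid -29.93 83 94
tab from hub -29.989431426505075
[[279.336669   211.23304393]] [ 95 162 208] [[[ 18 139 208]]]
```

View pics/w7.png

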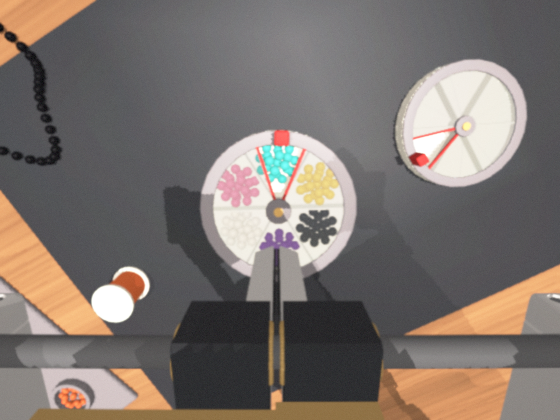

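Straight from above, the tab and bars sit at -30.0° about the hub and the heaps' phase is -27.3°, so the opening is about 2.6° past. I'll nudge it back from the clockwise face.

drive_tool --rows '[{"offset": [34,23,0],"spin": -1.2,"jaw": 0},{"offset": [34,23,0],"spin": 0,"jaw": 0},{"offset": [0,0,0],"spin": 0,"jaw": 0},{"offset": [0,0,35],"spin": 0,"jaw": 0},{"offset": [0,0,35],"spin": 0,"jaw": 0},{"offset": [0,0,35],"spin": 0,"jaw": 0},{"offset": [0,0,34],"spin": 0,"jaw": 0},{"offset": [0,0,0],"spin": 0,"jaw": 0},{"offset": [0,0,0],"spin": 0,"jaw": 0}]'

```text
clock: 12.45
eef_pos: [639.2, 23.2, 139.7]
eef_rot: [-3.141, -0.0, -0.475]
wrist_force: [-0.7, 0.5, 0.8]
finger_gap: 0.6
```

drive_tool --rows '[{"offset": [0,-10,0],"spin": 0,"jaw": 0},{"offset": [0,-9,0],"spin": 0,"jaw": 0},{"offset": [0,-3,0],"spin": 0,"jaw": 0},{"offset": [0,-1.5,0],"spin": 0,"jaw": 0},{"offset": [0,-1.5,0],"spin": 0,"jaw": 0},{"offset": [0,0,0],"spin": 0,"jaw": 0},{"offset": [0,0,0],"spin": 0,"jaw": 0},{"offset": [0,10,0],"spin": 0,"jaw": 0},{"offset": [0,15,0],"spin": 0,"jaw": 0},{"offset": [0,0,-35],"spin": 0,"jaw": 0},{"offset": [0,0,-35],"spin": 0,"jaw": 0},{"offset": [0,0,-35],"spin": 0,"jaw": 0},{"offset": [0,0,-35],"spin": 0,"jaw": 0},{"offset": [-45,-23,0],"spin": 0,"jaw": 0},{"offset": [-45,-23,0],"spin": 0,"jaw": 0},{"offset": [0,0,0],"spin": 0,"jaw": 0},{"offset": [0,0,0],"spin": 0,"jaw": 0},{"offset": [0,0,0],"spin": 0,"jaw": 0}]'

```text
clock: 14.25
eef_pos: [581.1, 102.4, 278.6]
eef_rot: [3.142, -0.0, -0.477]
wrist_force: [0.2, -0.8, -0.0]
finger_gap: 0.2
```

Run:
```python
from h import *
c=eyes.camera("wrist"); check(c,(591,97)); u,v=proj(c,[[591,97,29]])[0].astype(int)
cv2.imwrite("pics/w8.png",cv2.resize(c["color"][max(0,v-110):v+80,u-100:u+100],None,fx=3,fy=3,interpolation=cv2.INTER_CUBIC))
```

```text
heap fit centre [591.   98.6] turq ang -27.11 res [ 0.3 -0.3  0.1  0.5  0.  -0.2 -0.4  0. ] [('turq', 935), ('pink', 1181), ('purp', 813), ('yel', 1113)]
tab [659.1  63.2] 76.7 -27.47
hub [591.3  98.4] 92
bars -7.899999999999999 -47.6 mid -27.76 81 91
heap fit centre [590.3  99. ] turq ang -27.11 res [ 0.8 -0.6  0.5  1.  -0.8  0.2 -0.5 -0.6] [('turq', 935), ('pink', 1181), ('purp', 813), ('yel', 1113)]
heap fit centre [591.7  98.2] turq ang -27.11 res [-0.1 -0.1 -0.4  0.   0.8 -0.6 -0.3  0.7] [('turq', 935), ('pink', 1181), ('purp', 813), ('yel', 1113)]
bars -7.600000000000001 -47.7 mid -27.64 81 91
tab from hub -27.39561394215056
```

View pics/w8.png

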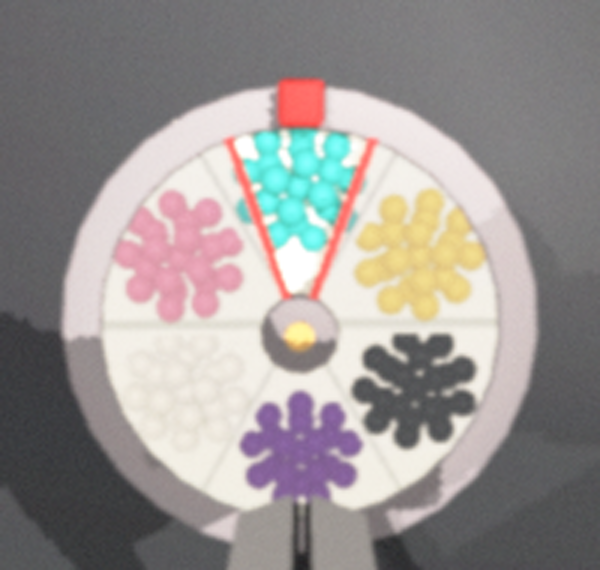

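The crop shows the tab at (301,104) and the two bars centred over the turquoise heap. The opening is at -27.5° and the heap at -27.1°. The arm is clear, so I'll hand it in.

```bash
python3 -c "
from h import *
print(manip.sign_off())"
```

```text
the job is handed in; nothing more can be done
None
```

The opening of the large white case's cover now lies over the turquoise beads, and the job is handed in after about 14 s of robot time.

- **Push:** I pushed the red tab clockwise by about 151° with the closed fingertips against its side. That was about 2.6° too far, so I nudged it back from the other face. The tab was never pinched, and the highest contact force I saw was about 3 N.
- **Last check:** From the wrist camera nearly overhead, the tab is at -27.4°, the middle of the two bars at -27.7° and the turquoise beads at -27.1°. That leaves about 0.5° of error, or 0.4 mm at the opening.
- **Disagreement:** Before the nudge, the oblique side camera read the opening about 2° short while the wrist camera read it 2–3° past. I trusted the wrist camera because it looked nearly straight down and the tab, bars and hub agreed in it.
- **Other objects:** I did not re-measure the spool, pliers and dish at the end. The arm's path stayed clear of them.

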